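# Nest the turned lids and cam-lock the stack

## Task

Put the two loose domed lids, crown down, one after the other into the lid that stands in the clamping cradle, so that each cups inside the one below and sits level and fully down on its rim; set them down, do not let them drop. Then swing the cam lever its full quarter turn so that the sliding jaw grips all three lids. Leave the tools lying around the work where they are.

Things in the scene. Friction and masses are not known exactly. Their poses are not given: they have to be found in the camera images.
- lid_base: Turned wooden slip-over canister lid (knob not fitted yet), crown down like a bowl, already standing in the cradle with some play. Like lid_a and lid_b: 136 mm across, 68 mm high, about 0.18 kg. Origin: centre of the flat crown's underside, z up. Crown 48 mm across, dome swelling to 115 mm at 40 mm height, there a step out to an upright round rim band, 40 to 68 mm high.
- lid_a: Lid like lid_base, standing crown down, loose on the desk; goes in before or after lid_b. Rim band: 136 mm outside, 120 mm inside (wall 8 mm), clear inside down to 46 mm height: grip that wall from above, one finger inside, one outside, tips about 16 mm below the rim top. Seated, its step lies on the lower lid's rim, origins 28 mm apart in height, 2.5 mm play all round.
- lid_b: Lid just like lid_a (same origin, size and grip), standing crown down, loose on the desk on the other side of the cradle.
- lid_base_rim (a point): Centre of the mouth of lid_base, level with its rim top, 68 mm above its origin.
- cradle: Clamping cradle, fixed: plywood board 148 (x) x 276 (y) x 18 mm. Origin: on the desk under the axis of the clamped stack. On its -y side two cork-faced posts, 138 mm high, 68 mm from the axis, 18 degrees either side of -y; on its +y side the sliding jaw (78 mm from the axis when open, 138 mm high), then cam and lever. Its -x and +x sides are open: hold the rims there.
- jaw: The sliding jaw: an upright with three spring-backed, cork-faced pads 34 mm wide, one above the other, each pressing on one lid's rim band. Its origin is the cradle's when the jaw is open and moves up to 12 mm along the cradle's -y as the cam closes.
- cradle_seat (a point): Top of the 3 mm cork disc on the board, on the axis of the clamped stack, 21 mm above the desk; axes as the cradle's.
- cam_pivot (a point): On the cam's upright pivot axis, at the top of the pivot bolt, 60 mm above the desk, 135 mm from the cradle's origin along its +y.
- lever_knob (a point): Centre of the top of the upright round wooden knob on the lever's end: 25 mm thick, 47 mm tall, top 100 mm above the desk, 75 mm from the pivot axis. Moves with the lever; pinch it from above (or push it) and follow the arc round the pivot. The blue parts cabinet stands a little way behind the open lever, on the +x side.
- cam_lever (a joint): Cam lever angle, counter-clockwise from above: near 0 (up to 0.25) open, lever pointing along the cradle's +y, away from the stack; 1.571 closed, at the stop, lever along the cradle's -x. The spiral cam pushes the jaw 12 mm. Moves under about 3 to 6 N at the knob and stays where left. Lids cannot go in once it is closed.
- tape_measure: Yellow tape measure, 37x76x65 mm, standing behind the work; origin at the centre of its underside. To be left alone.
- sanding_block: Brown sanding block, 62x110x34 mm, lying at the left front; origin at the centre of its underside. To be left alone.
- chisel: Wood chisel, 250 mm long, lying in front of the cradle; origin at the centre of its underside. To be left alone.
- pencil: Flat carpenter's pencil, 170 mm long, lying in front of the chisel; origin at the centre of its underside. To be left alone.

How it is judged:
By the outcome, as a careful person would: the job done as asked, in the order asked, and still so for the second after the job is handed in, with the robot touching nothing.
It also fails if it takes over 69 s, if anything falls off the work surface, if the arm or the gripper's body presses on something with over 40 N, if the wrist force passes 120 N, or if a joint passes its speed limit or range.

## Robot

A 7-joint arm with a two-finger parallel gripper is mounted at the origin on a cart in front of the work surface, level with it; the furniture and walls round the work are solid. World frame = base frame: x ahead of the robot, y to its left, z up, the work surface at z = 0. Lengths are in m, angles in degrees, forces in N, time in s.
With the tool pointing down it reaches from about 0.425 to 0.825 m from the base axis. Payload 3.6 kg.
Tool frame: the origin (TCP) lies between the finger pads; the fingertips stand 25 mm ahead of it and the grasp point (between the pads) lies 6 mm ahead of it; z points along the fingers, y is the line along which they close (so a half turn about z gives the same grasp; the last joint's range is limited). The gripper opens to 93 mm and grips with 3 to 60 N. Pads are 15 mm wide; open, the fingers measure 128 mm over their backs; the gripper's body (75 mm by 188 mm) begins 65 mm behind the grasp point.
Start: joints at [65.632, 35.231, -0.722, 81.555, 0.464, 63.22, -2.315], TCP at [0.252, -0.599, 0.244] pointing down, gripper open.
Joint ranges: [-178.69, 178.69], [-17.37, 117.87], [-77.05, 75.6], [15.02, 138.74], [-78.02, 258.01], [0.78, 113.62], [-162.83, 162.83]. Speed limits (degrees/s): [159.86, 159.86, 180, 180, 180, 180, 180].

## Interface

Orientations are given as a 3x3 rotation matrix whose columns are the frame's x, y, z axes.
In Python, from plant import readout, optics, arm gives the robot as it stands. The module is installed in compiled form; this text tells all that it offers.
- The arm moves only by the shell command python3 -m creep 'ROWS' [FORCE]. ROWS is JSON, a list that holds one entry, the list of rows, each a list of 7 numbers: the shift along the tool's x, y, z in m, then the turn, a rotation vector about the tool's x, y, z in rad, then the closure, from 0 (fully open) to 1 (shut). In form: [[[x, y, z, rx, ry, rz, jaw], ...]]. A call has exactly 5 rows; each row shifts and turns the commanded pose from where the row before left it, along the tool's axes as they then stand; what a row does not reach is not made up. A row lasts 1/8 s, in which the tool goes at most 62.5 mm and 10.7 degrees, less where a joint would pass 70% of its speed; a pose out of reach is approached as far as the arm can. A call with a gripper value outside its range is refused whole. The fingers move at their own pace and stop on an object; FORCE is the grip in N (left out, the last holds). Time passes only in rows, so rows that do not move let the fingers close, or fill a call up. It gives the time, the measured TCP pose, the force, the opening and the grip force at its end, in the units of the state.
- readout.observe(): the state, without advancing time (a new reading comes with each control period).
- optics.capture(name): name is "side" or "top" or "wrist"; returns a dict with "color" (420x560x3 uint8, red, green, blue), "K" (3x3 intrinsics, pixels), "origin" and "orientation" of the camera in the world. Camera axes: x right, y up, looking along -z (the intrinsics and any distortion apply to the point x, -y, -z); pixel columns grow to the right and rows downward; lengths in m; the calibration is good to about 2 mm. A picture is of the moment at which its call begins. There is no depth.
- arm.sign_off(): hands the job in; it is judged then, once.
The state is a dict: "t": time; "joint_positions": joint angles; "joint_vel": joint speeds; "joint_efforts": joint torques, N m; "ee_pos": TCP position; "tcp_rot": TCP orientation; "wrist_force": force on the tool from outside, world axes, zero at the start; "ft_torque": the same for the moment, N m; "gripper_width": opening from 0.0 (shut) to 1.0 (fully open); "grasp_force": force on a finger pad.
Only numpy, scipy, OpenCV 4.12 (cv2) and the standard library are available. Lean on these libraries where they do the work, as an engineer would, in place of code of your own. Each camera call takes 0.05 s, during which the arm holds its last target. There are 200 camera calls.

## Working session

There is one attempt and no reset: what is moved stays moved. The work goes in short steps, Python scripts to look and compute and a shell command to move; the robot and the scene stay as the last step left them, time stands still between calls to the robot, and variables do not carry over. Pictures are saved under pics/ and viewed, at most 10 in all, crops included, and the job is handed in when it is done.

```bash
mkdir -p pics; python3 - <<'E'
from plant import readout, optics
import cv2, numpy as np
s=readout.observe(); print(s['t'],s['ee_pos'],np.round(s['tcp_rot'],3).tolist(),s['gripper_width'],s['wrist_force'])
for n in ['top','side']:
    c=optics.capture(n); cv2.imwrite(f'pics/{n}0.png',c['color'][:,:,::-1]); print(n,{k:np.round(v,3).tolist() for k,v in c.items() if k!='color'})
E
```

```text
0.0 [ 0.25212732 -0.59833302  0.2425018 ] [[0.921, 0.388, -0.001], [0.388, -0.921, 0.002], [-0.0, -0.003, -1.0]] 0.9986333502740526 [-0.17811893  0.47749544 -0.03390466]
top {'K': [[392.492, 0.0, 273.539], [0.0, 392.492, 210.557], [0.0, 0.0, 1.0]], 'origin': [0.372, 0.046, 1.142], 'orientation': [[0.012, 0.99, -0.143], [-1.0, 0.01, -0.015], [-0.014, 0.143, 0.99]]}
side {'K': [[420.987, 0.0, 284.343], [0.0, 420.987, 205.79], [0.0, 0.0, 1.0]], 'origin': [0.541, 0.807, 0.788], 'orientation': [[-0.999, -0.034, 0.014], [0.034, -0.682, 0.731], [-0.015, 0.731, 0.683]]}
```

View pics/top0.png

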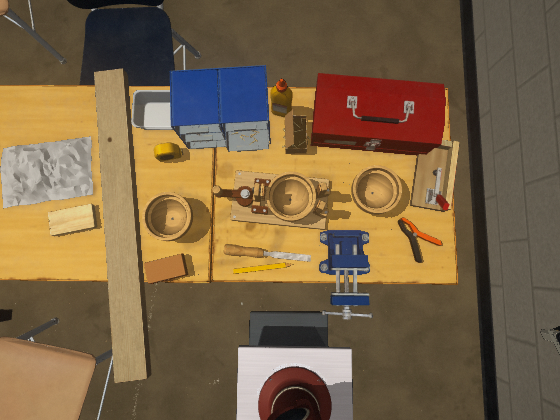

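View pics/side0.png

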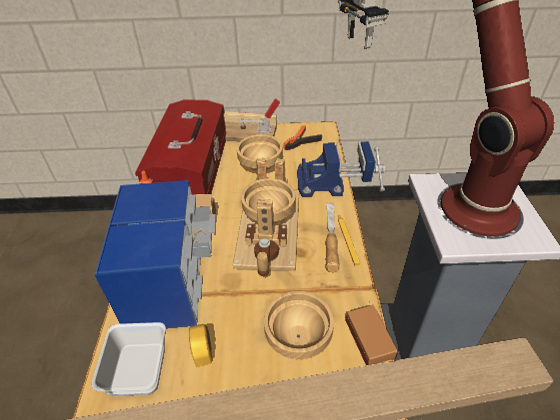

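```bash
cat > h.py <<'E'
import numpy as np, cv2
from plant import readout, optics
def proj(c,P):
    R=np.array(c['orientation']);p=(np.atleast_2d(P)-c['origin'])@R
    q=np.c_[p[:,0],-p[:,1],-p[:,2]]@np.array(c['K']).T
    return q[:,:2]/q[:,2:]
def ray(c,u,v,z):
    d=np.linalg.inv(c['K'])@[u,v,1]; d=np.array(c['orientation'])@[d[0],-d[1],-d[2]]
    o=np.array(c['origin']); return o+d*(z-o[2])/d[2]
E
python3 - <<'E'
from h import *
c=optics.capture('top'); I=c['color'][:,:,::-1]
cv2.imwrite('pics/t1.png',cv2.resize(I[145:260,135:415],None,fx=2.857,fy=2.857,interpolation=cv2.INTER_CUBIC))
for n,u,v,z in [('a',168,216,.068),('b',377,190,.068),('base',294,197,.089),('knob',245,194,.1)]: print(n,ray(c,u,v,z))
E
```

```text
a [0.50892501 0.35452846 0.068     ]
b [ 0.58769609 -0.22390107  0.068     ]
base [0.56195291 0.0069288  0.089     ]
knob [0.56691267 0.13962127 0.1       ]
```

View pics/t1.png

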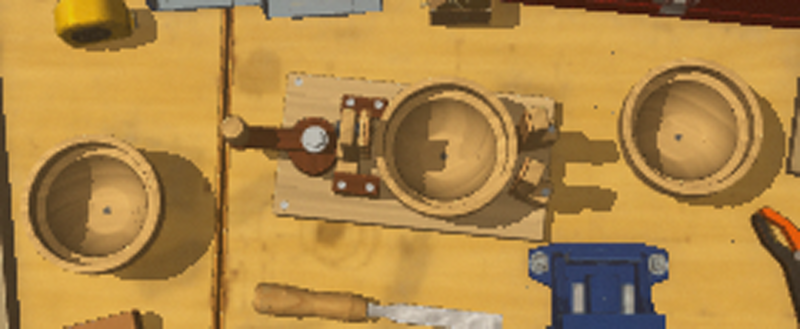

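```bash
cat > fit.py <<'E'
from h import *
from scipy.optimize import minimize
from scipy.ndimage import map_coordinates
def circ(x,y,z,r,n=240):
    t=np.linspace(0,2*np.pi,n,endpoint=False); return np.c_[x+r*np.cos(t),y+r*np.sin(t),np.full(n,z)]
def fit(c,x,y,zt,radii=((.060,0),(.068,0))):
    g=cv2.GaussianBlur(c['color'].astype(np.float32),(0,0),1.0)
    G=sum(np.hypot(cv2.Sobel(g[:,:,k],-1,1,0),cv2.Sobel(g[:,:,k],-1,0,1)) for k in range(3))
    G=np.minimum(G,np.percentile(G,97))
    def f(p):
        return -sum(map_coordinates(G,proj(c,circ(p[0],p[1],zt+dz,r)).T[::-1],order=1).mean() for r,dz in radii)
    best=min(((f((x+i*.002,y+j*.002)),x+i*.002,y+j*.002) for i in range(-8,9) for j in range(-8,9)))
    r=minimize(f,best[1:],method='Nelder-Mead',options=dict(initial_simplex=[best[1:],(best[1]+.0015,best[2]),(best[1],best[2]+.0015)]))
    return r.x,-r.fun
E
python3 - <<'E'
from fit import *
C={n:optics.capture(n) for n in('top','side')}
O={'a':(.509,.354,.068),'b':(.588,-.224,.068),'base':(.562,.007,.089)}
for n,c in C.items():
    for k,o in O.items(): print(n,k,fit(c,*o))
from scipy.optimize import least_squares
def tri(a,b):
    r=least_squares(lambda P:np.r_[proj(C['top'],P)[0]-a,proj(C['side'],P)[0]-b],[.5,0,.1]);return r.x,r.cost
print('vise',tri((344,236),(331,146)))
c=C['top']
def cr(u,v):return 135+u/2.857,145+v/2.857
print('knob',ray(c,*cr(233,128),.1),'piv',ray(c,*cr(314,136),.06))
for p in[(290,72),(275,213),(548,240)]:print('corner',ray(c,*cr(*p),.018))
print('toolbox/bench', ray(c,345,145,.1), ray(c,416,205,.05))
E
```

```text
top a (array([0.5048623 , 0.35303598]), np.float64(603.9560546875))
top b (array([ 0.58561635, -0.21813833]), np.float64(662.9454345703125))
top base (array([0.568043  , 0.01678956]), np.float64(586.5452880859375))
side a (array([0.50989474, 0.36075577]), np.float64(597.56494140625))
side b (array([ 0.58507551, -0.21476084]), np.float64(520.4071044921875))
side base (array([0.55799166, 0.0125771 ]), np.float64(519.1405029296875))
vise (array([ 0.42583598, -0.11230439,  0.14730576]), np.float64(120.8318772235972))
knob [0.57772323 0.21698811 0.1       ] piv [0.57836531 0.14357937 0.06      ]
corner [0.65310168 0.17361711 0.018     ]
corner [0.5068498  0.18504271 0.018     ]
corner [ 0.48245583 -0.09016585  0.018     ]
toolbox/bench [ 0.70604328 -0.13165562  0.1       ] [ 0.54953851 -0.33621674  0.05      ]
```

```bash
python3 - <<'E'
from fit import *
C={n:optics.capture(n) for n in('top','side')}
F={'top':[(.5049,.353,.068),(.5856,-.2181,.068),(.568,.0168,.089)],'side':[(.5099,.3608,.068),(.5851,-.2148,.068),(.558,.0126,.089)]}
cr=[]
for n,c in C.items():
    for x,y,z in F[n]:
        u,v=proj(c,(x,y,z))[0].astype(int)
        I=cv2.resize(c['color'][v-36:v+36,u-42:u+42,::-1],None,fx=3.15,fy=3.15,interpolation=cv2.INTER_CUBIC)
        for r,col in((.06,(0,0,255)),(.068,(255,0,0))):
            p=(proj(c,circ(x,y,z,r))-[u-42,v-36]+.5)*3.15-.5
            cv2.polylines(I,[np.round(p).astype(np.int32)],True,col,1)
        cr.append(I)
cv2.imwrite('pics/o1.png',np.vstack([np.hstack(cr[:3]),np.hstack(cr[3:])]))
E
```

```text
(no output)
```

View pics/o1.png

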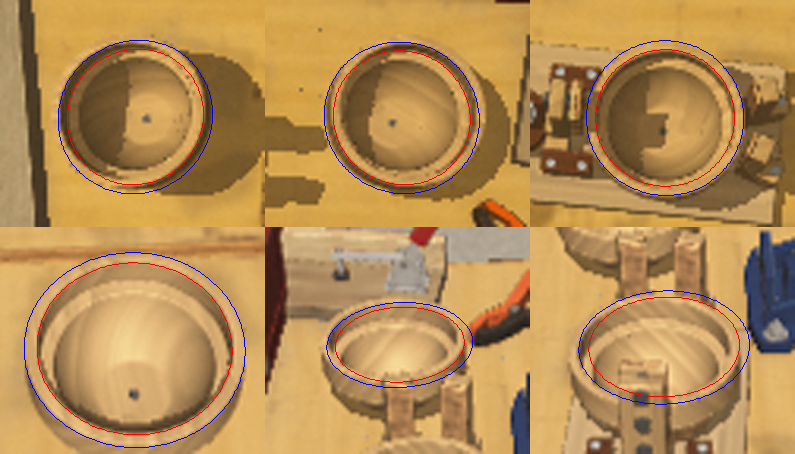

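```bash
cat > plan.py <<'E'
import sys
from h import *
from scipy.spatial.transform import Rotation as Rn
# usage: plan.py x y z yawdeg(tool y azimuth) n
x,y,z,a,n=map(float,sys.argv[1:6]); n=int(n)
s=readout.observe(); R0=np.array(s['tcp_rot']); p0=np.array(s['ee_pos'])
a=np.radians(a); ty=np.array([np.cos(a),np.sin(a),0]); tz=np.array([0,0,-1.]); T=np.c_[np.cross(ty,tz),ty,tz]
w=Rn.from_matrix(R0.T@T).as_rotvec(); D=(np.array([x,y,z])-p0)/n
R=R0
print('d',np.round(D*n,4),'w',np.round(w,4))
for i in range(n):
    print(np.round(R.T@D,4).tolist(),np.round(w/n,4).tolist()); R=R@Rn.from_rotvec(w/n).as_matrix()
E
python3 plan.py .50 -.30 .26 30 10
```

```text
d [0.2477 0.2988 0.0166] w [-5.0000e-04 -5.0000e-04 -1.6956e+00]
[0.0344, -0.0179, -0.0017] [-0.0, -0.0001, -0.1696]
[0.037, -0.0119, -0.0017] [-0.0, -0.0001, -0.1696]
[0.0384, -0.0054, -0.0017] [-0.0, -0.0001, -0.1696]
[0.0388, 0.0011, -0.0017] [-0.0, -0.0001, -0.1696]
[0.0381, 0.0076, -0.0017] [-0.0, -0.0001, -0.1696]
[0.0362, 0.014, -0.0017] [-0.0, -0.0001, -0.1696]
[0.0333, 0.0199, -0.0017] [-0.0, -0.0001, -0.1696]
[0.0295, 0.0252, -0.0017] [-0.0, -0.0001, -0.1696]
[0.0248, 0.0298, -0.0017] [-0.0, -0.0001, -0.1696]
[0.0194, 0.0336, -0.0017] [-0.0, -0.0001, -0.1696]
```

```bash
python3 -m creep '[[[0.034,-0.018,-0.002,0,0,-0.17,0.3],[0.037,-0.012,-0.002,0,0,-0.17,0.3],[0.038,-0.005,-0.002,0,0,-0.17,0.3],[0.039,0.001,-0.002,0,0,-0.17,0.3],[0.038,0.008,-0.002,0,0,-0.17,0.3]]]' 30
python3 -m creep '[[[0.036,0.014,-0.002,0,0,-0.17,0.3],[0.033,0.020,-0.002,0,0,-0.17,0.3],[0.030,0.025,-0.002,0,0,-0.17,0.3],[0.025,0.030,-0.002,0,0,-0.17,0.3],[0.019,0.034,-0.002,0,0,-0.17,0.3]]]'
python3 - <<'E'
from h import *
c=optics.capture('wrist'); cv2.imwrite('pics/w1.png',c['color'][:,:,::-1]); print({k:np.round(v,3).tolist() for k,v in c.items() if k!='color'})
print(proj(c,[.586,-.217,.068]))
E
```

```text
t: 0.98
ee_pos: [0.3766, -0.449, 0.2539]
tcp_rot: [[0.311, 0.95, 0.0], [0.95, -0.311, -0.0], [-0.0, 0.0, -1.0]]
wrist_force: [0.6, 0.0, -0.2]
gripper_width: 0.7
grasp_force: 0.0
t: 1.6
ee_pos: [0.5004, -0.2995, 0.2639]
tcp_rot: [[-0.508, 0.861, 0.0], [0.861, 0.508, -0.0], [-0.0, -0.0, -1.0]]
wrist_force: [-0.3, -0.3, 1.1]
gripper_width: 0.702
grasp_force: 0.0
{'K': [[305.801, 0.0, 281.503], [0.0, 305.801, 212.087], [0.0, 0.0, 1.0]], 'origin': [0.463, -0.235, 0.405], 'orientation': [[0.861, -0.49, -0.137], [0.508, 0.829, 0.231], [-0.0, -0.269, 0.963]]}
[[386.44041198 170.97363493]]
```

View pics/w1.png

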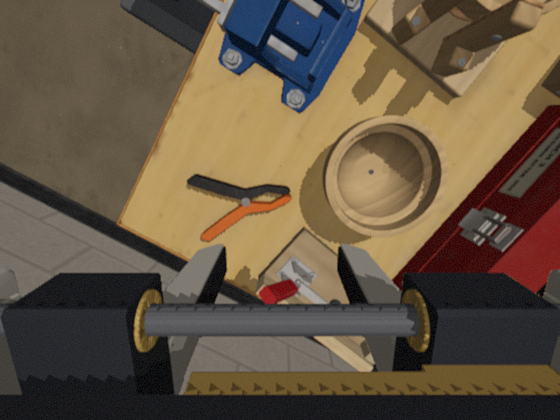

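```bash
python3 - <<'E'
from fit import *
c=optics.capture('wrist')
for rad in [((.060,0),(.068,0)),((.068,0),),((.060,0),)]: print(fit(c,.586,-.217,.068,rad))
(x,y),_=fit(c,.586,-.217,.068)
I=cv2.resize(c['color'][95:255,300:460,::-1],None,fx=3.5,fy=3.5,interpolation=cv2.INTER_CUBIC)
for r,z,col in((.06,.068,(0,0,255)),(.068,.068,(255,0,0))):
    cv2.polylines(I,[np.round((proj(c,circ(x,y,z,r))-[300,95]+.5)*3.5).astype(np.int32)],True,col,1)
cv2.imwrite('pics/o2.png',I)
E
```

```text
(array([ 0.59118038, -0.22428534]), np.float64(510.0655517578125))
(array([ 0.59160416, -0.22425088]), np.float64(209.66014099121094))
(array([ 0.59046024, -0.22467181]), np.float64(306.4462890625))
```

View pics/o2.png

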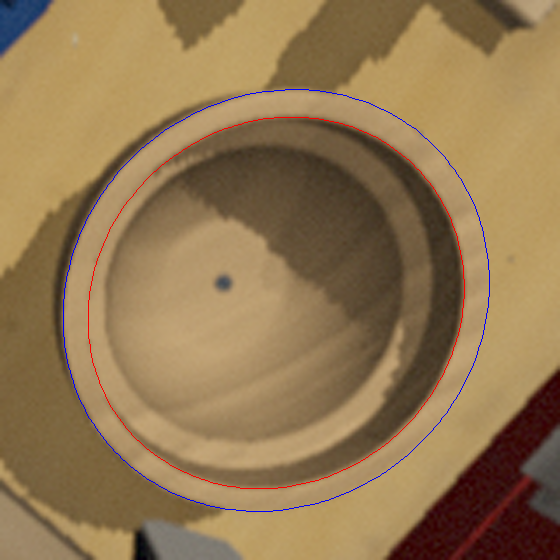

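```bash
python3 plan.py .5358 -.2563 .077 30 10
```

```text
d [ 0.0326  0.0387 -0.1873] w [ 0.005  -0.0012  0.0143]
[0.0016, 0.0047, 0.0188] [0.0005, -0.0001, 0.0014]
[0.0016, 0.0047, 0.0188] [0.0005, -0.0001, 0.0014]
[0.0016, 0.0047, 0.0188] [0.0005, -0.0001, 0.0014]
[0.0017, 0.0047, 0.0188] [0.0005, -0.0001, 0.0014]
[0.0017, 0.0047, 0.0187] [0.0005, -0.0001, 0.0014]
[0.0017, 0.0047, 0.0187] [0.0005, -0.0001, 0.0014]
[0.0017, 0.0047, 0.0187] [0.0005, -0.0001, 0.0014]
[0.0017, 0.0047, 0.0187] [0.0005, -0.0001, 0.0014]
[0.0017, 0.0047, 0.0187] [0.0005, -0.0001, 0.0014]
[0.0017, 0.0047, 0.0187] [0.0005, -0.0001, 0.0014]
```

```bash
python3 -m creep '[[[0.008,0.024,0.02,0.005,0,0.014,0.6],[0.008,0.024,0.04,0,0,0,0.6],[0,0,0.04,0,0,0,0.6],[0,0,0.02,0,0,0,0.6],[0,0,0,0,0,0,0.6]]]' 
python3 plan.py .5358 -.2563 .077 30 4
```

```text
t: 2.33
ee_pos: [0.5313, -0.2637, 0.1419]
tcp_rot: [[-0.49, 0.872, -0.009], [0.872, 0.49, -0.002], [0.003, -0.008, -1.0]]
wrist_force: [-0.5, -0.1, 0.3]
gripper_width: 0.405
grasp_force: 0.0
d [ 0.0045  0.0074 -0.0649] w [-0.0083 -0.0027 -0.0119]
[0.001, 0.002, 0.0162] [-0.0021, -0.0007, -0.003]
[0.001, 0.002, 0.0162] [-0.0021, -0.0007, -0.003]
[0.001, 0.002, 0.0162] [-0.0021, -0.0007, -0.003]
[0.001, 0.0019, 0.0162] [-0.0021, -0.0007, -0.003]
```

```bash
python3 -m creep '[[[0.002,0.003,0.02,-0.005,0,-0.007,0.6],[0.002,0.003,0.02,0,0,0,0.6],[0,0.002,0.016,0,0,0,0.6],[0,0,0.008,0,0,0,0.6],[0,0,0,0,0,0,0.6]]]' 
python3 plan.py .5358 -.2563 .077 30 1
```

```text
t: 2.95
ee_pos: [0.5378, -0.2558, 0.0794]
tcp_rot: [[-0.497, 0.868, -0.0], [0.868, 0.497, -0.0], [0.0, -0.0, -1.0]]
wrist_force: [0.3, -0.3, 0.3]
gripper_width: 0.399
grasp_force: 0.0
d [-0.002  -0.0005 -0.0024] w [-0.0004 -0.0001 -0.0031]
[0.0006, -0.002, 0.0024] [-0.0004, -0.0001, -0.0031]
```

```bash
python3 -m creep '[[[0,-0.002,0.002,0,0,0,0.6],[0,0,0,0,0,0,0.95],[0,0,0,0,0,0,0.95],[0,0,0,0,0,0,0.95],[0,0,0,0,0,0,0.95]]]' 35
python3 -m creep '[[[0,0,-0.005,0,0,0,0.95],[0,0,-0.02,0,0,0,0.95],[0,0,-0.04,0,0,0,0.95],[0,0,-0.05,0,0,0,0.95],[0,0,-0.05,0,0,0,0.95]]]'
python3 -m creep '[[[0,0,-0.015,0,0,0,0.95],[0,0,0,0,0,0,0.95],[0,0,0,0,0,0,0.95],[0,0,0,0,0,0,0.95],[0,0,0,0,0,0,0.95]]]'
python3 - <<'E'
from fit import *
s=readout.observe();c=optics.capture('wrist');cv2.imwrite('pics/w2.png',c['color'][:,:,::-1])
p=np.array(s['ee_pos']);yv=np.array(s['tcp_rot'])[:,1]; q=p+.064*yv
print(p,yv,s['wrist_force']);print(q,fit(c,q[0],q[1],p[2]-.009))
E
```

```text
t: 3.58
ee_pos: [0.5362, -0.2564, 0.0777]
tcp_rot: [[-0.498, 0.867, -0.0], [0.867, 0.498, 0.0], [0.0, 0.0, -1.0]]
wrist_force: [-0.4, -0.3, 1.7]
gripper_width: 0.081
grasp_force: 35.0
t: 4.2
ee_pos: [0.5356, -0.2563, 0.2439]
tcp_rot: [[-0.498, 0.867, -0.001], [0.867, 0.498, 0.0], [0.001, -0.001, -1.0]]
wrist_force: [0.7, -0.1, -2.5]
gripper_width: 0.082
grasp_force: 35.0
t: 4.82
ee_pos: [0.5358, -0.2563, 0.2563]
tcp_rot: [[-0.498, 0.867, -0.002], [0.867, 0.498, 0.001], [0.002, -0.001, -1.0]]
wrist_force: [0.7, -0.3, -2.2]
gripper_width: 0.083
grasp_force: 35.0
[ 0.535806   -0.25630039  0.25633111] [ 0.86725101  0.49786985 -0.00113812] [ 0.66479403 -0.28391554 -2.20388023]
[ 0.59131007 -0.22443672  0.25625827] (array([ 0.59029386, -0.22465762]), np.float64(478.48846435546875))
```

View pics/w2.png

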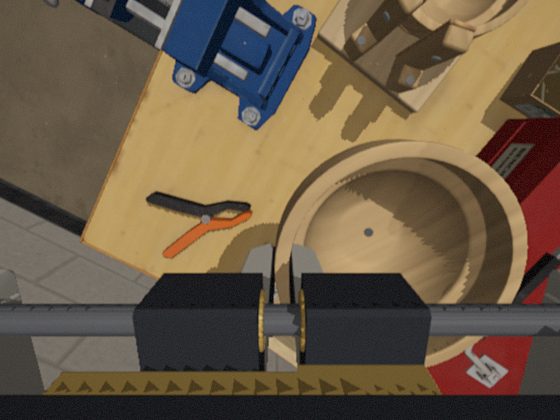

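```bash
python3 plan.py .50 -.12 .26 -6 5
```

```text
d [-0.0359  0.1363  0.0034] w [-0.0013 -0.0011  0.6259]
[0.0272, 0.0073, -0.0006] [-0.0003, -0.0002, 0.1252]
[0.0279, 0.0039, -0.0006] [-0.0003, -0.0002, 0.1252]
[0.0282, 0.0004, -0.0007] [-0.0003, -0.0002, 0.1252]
[0.028, -0.0032, -0.0007] [-0.0003, -0.0002, 0.1252]
[0.0274, -0.0066, -0.0007] [-0.0003, -0.0002, 0.1252]
```

```bash
python3 -m creep '[[[0.027,0.007,0,0,0,0.125,0.95],[0.028,0.004,-0.001,0,0,0.125,0.95],[0.028,0,-0.001,0,0,0.125,0.95],[0.028,-0.003,-0.001,0,0,0.125,0.95],[0.027,-0.007,0,0,0,0.125,0.95]]]'
python3 -m creep '[[[0,0,0,0,0,0,0.95],[0,0,0,0,0,0,0.95],[0,0,0,0,0,0,0.95],[0,0,0,0,0,0,0.95],[0,0,0,0,0,0,0.95]]]'
python3 - <<'E'
from fit import *
s=readout.observe();c=optics.capture('wrist')
p=np.array(s['ee_pos']);yv=np.array(s['tcp_rot'])[:,1]; q=p+.063*yv
h=fit(c,q[0],q[1],p[2]-.009); b=fit(c,.565,.008,.089); print(h,b, h[0]-p[:2])
I=c['color'][:,:,::-1].copy()
for x,y,z in((*h[0],p[2]-.009),(*b[0],.089)):
  for r,col in((.06,(0,0,255)),(.068,(255,0,0))): cv2.polylines(I,[np.round(proj(c,circ(x,y,z,r))).astype(np.int32)],True,col,1)
cv2.imwrite('pics/w3.png',I)
E
```

```text
t: 5.5
ee_pos: [0.4994, -0.1199, 0.2605]
tcp_rot: [[0.108, 0.994, 0.0], [0.994, -0.108, 0.0], [0.0, 0.0, -1.0]]
wrist_force: [0.2, 0.0, -1.7]
gripper_width: 0.082
grasp_force: 35.0
t: 6.12
ee_pos: [0.4997, -0.1216, 0.2604]
tcp_rot: [[0.104, 0.995, -0.0], [0.995, -0.104, 0.0], [0.0, -0.0, -1.0]]
wrist_force: [-0.4, 0.1, -1.3]
gripper_width: 0.083
grasp_force: 35.0
(array([ 0.56236935, -0.1280405 ]), np.float64(568.7037353515625)) (array([0.56609827, 0.01629519]), np.float64(375.3052673339844)) [ 0.06270188 -0.00646557]
```

View pics/w3.png

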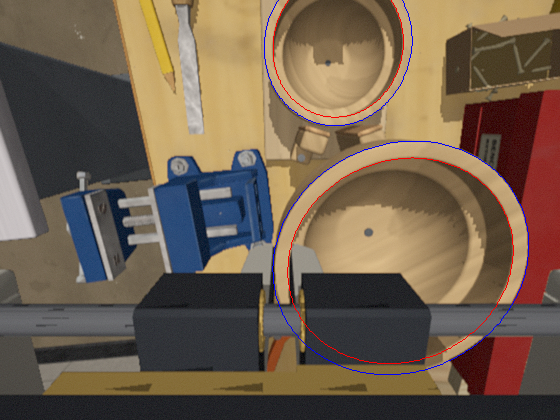

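```bash
sed -i "s/    def f(p):/    from scipy.ndimage import binary_erosion\n    H,W=G.shape\n    def m(q):\n        ok=(q[:,0]>2)\&(q[:,0]<W-3)\&(q[:,1]>2)\&(q[:,1]<H-3); return map_coordinates(G,q[ok].T[::-1],order=1).mean()\n    def f(p):/; s/map_coordinates(G,proj(c,circ(p\[0\],p\[1\],zt+dz,r)).T\[::-1\],order=1).mean() for/m(proj(c,circ(p[0],p[1],zt+dz,r))) for/; /binary_erosion/d" fit.py
python3 - <<'E'
from fit import *
w=optics.capture('wrist'); t=optics.capture('top')
for rad in [((.060,0),(.068,0)),((.068,0),),((.060,0),)]: print('w',fit(w,.565,.012,.089,rad)); 
for rad in [((.060,0),(.068,0)),((.068,0),),((.060,0),)]: print('t',fit(t,.563,.01,.089,rad))
# score map for the wrist
for y in np.arange(0,.026,.003):
    pass
I=cv2.resize(w['color'][0:150,240:440,::-1],None,fx=4,fy=4,interpolation=cv2.INTER_CUBIC)
x,y=fit(w,.565,.012,.089)[0]
for r,col in((.06,(0,0,255)),(.068,(255,0,0))): cv2.polylines(I,[np.round((proj(w,circ(x,y,.089,r))-[240,0]+.5)*4).astype(np.int32)],True,col,1)
cv2.imwrite('pics/w4.png',I)
E
```

```text
Traceback (most recent call last):
  File "fit.py", line 10
    return -sum(m(proj(c,circ(p[0],p[1],zt+dz,r))) for r,dz in radii)
IndentationError: unexpected indent
```

```bash
python3 - <<'E'
s=open('fit.py').read()
i=s.index("    G=np.minimum"); j=s.index("        return -sum")
s=s[:i]+'''    G=np.minimum(G,np.percentile(G,97)); H,W=G.shape
    def m(q):
        ok=(q[:,0]>2)&(q[:,0]<W-3)&(q[:,1]>2)&(q[:,1]<H-3); return map_coordinates(G,q[ok].T[::-1],order=1).mean()
    def f(p):
'''+s[j:]
open('fit.py','w').write(s)
E
python3 - <<'E'
from fit import *
w=optics.capture('wrist'); t=optics.capture('top')
R=[((.060,0),(.068,0)),((.068,0),),((.060,0),)]
for rad in R: print('w',fit(w,.565,.012,.089,rad)); 
for rad in R: print('t',fit(t,.563,.01,.089,rad))
I=cv2.resize(w['color'][0:150,240:440,::-1],None,fx=4,fy=4,interpolation=cv2.INTER_CUBIC)
x,y=fit(w,.565,.012,.089)[0]
for r,col in((.06,(0,0,255)),(.068,(255,0,0))): cv2.polylines(I,[np.round((proj(w,circ(x,y,.089,r))-[240,0]+.5)*4).astype(np.int32)],True,col,1)
cv2.imwrite('pics/w4.png',I)
E
```

```text
w (array([0.56608161, 0.01622132]), np.float64(523.1522216796875))
w (array([0.55748694, 0.01949406]), np.float64(233.9403839111328))
w (array([0.56534356, 0.01562032]), np.float64(296.91998291015625))
t (array([0.55920757, 0.01288258]), np.float64(640.5043334960938))
t (array([0.56055478, 0.01676918]), np.float64(348.0249328613281))
t (array([0.5606258 , 0.00858885]), np.float64(342.1843566894531))
```

View pics/w4.png

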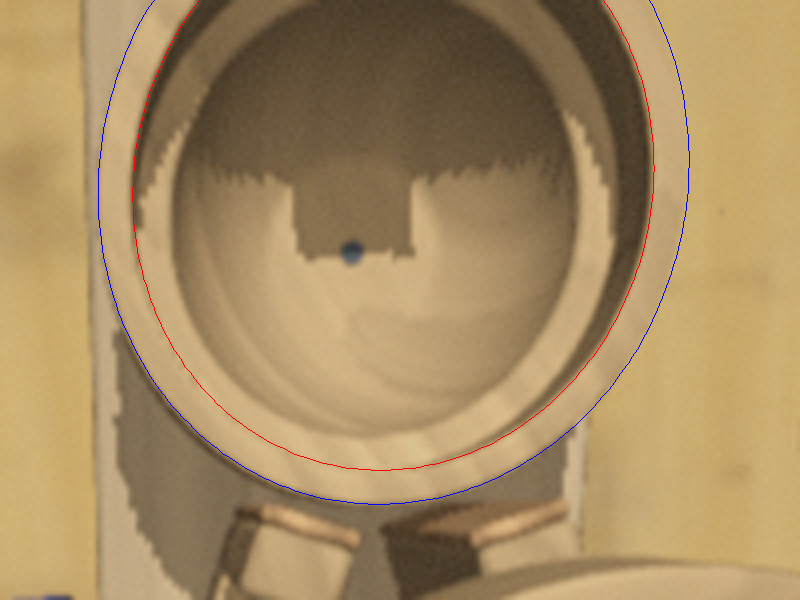

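```bash
python3 -m creep '[[[0.02,-0.002,0,0,0,0,0.95],[0.04,-0.003,0,0,0,0,0.95],[0.04,-0.003,0,0,0,0,0.95],[0.03,-0.002,0,0,0,0,0.95],[0.014,-0.001,0.01,0,0,0,0.95]]]'
python3 -m creep '[[[0,0,0.02,0,0,0,0.95],[0,0,0.03,0,0,0,0.95],[0,0,0.025,0,0,0,0.95],[0,0,0.01,0,0,0,0.95],[0,0,0,0,0,0,0.95]]]'
python3 plan.py .5034 .0227 .1267 -6 1
```

```text
t: 6.9
ee_pos: [0.5042, 0.0255, 0.251]
tcp_rot: [[0.101, 0.995, 0.002], [0.995, -0.101, 0.001], [0.001, 0.002, -1.0]]
wrist_force: [-1.2, -0.6, -1.5]
gripper_width: 0.084
grasp_force: 35.0
t: 7.52
ee_pos: [0.5034, 0.0227, 0.165]
tcp_rot: [[0.105, 0.995, -0.001], [0.995, -0.105, -0.0], [-0.0, -0.001, -1.0]]
wrist_force: [0.2, 0.2, -1.5]
gripper_width: 0.079
grasp_force: 35.0
d [-0.     -0.     -0.0383] w [-0.0013  0.0005 -0.0001]
[0.0, 0.0, 0.0383] [-0.0013, 0.0005, -0.0001]
```

Lateral aim is exact; lower slowly.

```bash
python3 -m creep '[[[0,0,0.01,0,0,0,0.95],[0,0,0.01,0,0,0,0.95],[0,0,0.008,0,0,0,0.95],[0,0,0.004,0,0,0,0.95],[0,0,0,0,0,0,0.95]]]'
python3 -m creep '[[[0,0,0.002,0,0,0,0.95],[0,0,0.0015,0,0,0,0.95],[0,0,0.001,0,0,0,0.95],[0,0,0,0,0,0,0.95],[0,0,0,0,0,0,0.95]]]'
```

```text
t: 8.15
ee_pos: [0.5035, 0.0233, 0.1332]
tcp_rot: [[0.104, 0.995, -0.001], [0.995, -0.104, 0.0], [-0.0, -0.001, -1.0]]
wrist_force: [-0.4, 0.3, -0.9]
gripper_width: 0.082
grasp_force: 35.0
t: 8.78
ee_pos: [0.5037, 0.0233, 0.1291]
tcp_rot: [[0.104, 0.995, 0.0], [0.995, -0.104, 0.0], [0.0, 0.0, -1.0]]
wrist_force: [0.5, -0.3, -2.0]
gripper_width: 0.083
grasp_force: 35.0
```

```bash
python3 -m creep '[[[0,0,0.001,0,0,0,0.95],[0,0,0.001,0,0,0,0.95],[0,0,0,0,0,0,0.95],[0,0,0,0,0,0,0.95],[0,0,0,0,0,0,0.95]]]'
python3 -m creep '[[[0,0,0.001,0,0,0,0.95],[0,0,0,0,0,0,0.95],[0,0,0,0,0,0,0.95],[0,0,0,0,0,0,0.95],[0,0,0,0,0,0,0.95]]]'
```

```text
t: 9.4
ee_pos: [0.5037, 0.0233, 0.1271]
tcp_rot: [[0.104, 0.995, 0.0], [0.995, -0.104, 0.0], [0.0, 0.0, -1.0]]
wrist_force: [-0.8, -0.0, -1.5]
gripper_width: 0.083
grasp_force: 35.0
t: 10.02
ee_pos: [0.5036, 0.0233, 0.1266]
tcp_rot: [[0.104, 0.995, 0.0], [0.995, -0.104, -0.0], [-0.0, 0.0, -1.0]]
wrist_force: [-1.8, -0.2, 5.6]
gripper_width: 0.084
grasp_force: 35.0
```

```bash
python3 -m creep '[[[0,0,0,0,0,0,0.85],[0,0,0,0,0,0,0.75],[0,0,0,0,0,0,0.7],[0,0,0,0,0,0,0.65],[0,0,0,0,0,0,0.65]]]'
python3 -m creep '[[[0,0,-0.01,0,0,0,0.65],[0,0,-0.03,0,0,0,0.65],[0,0,-0.04,0,0,0,0.65],[0,0,-0.04,0,0,0,0.65],[0,0,-0.02,0,0,0,0.65]]]'
python3 -m creep '[[[0,0,0,0,0,0,0.65],[0,0,0,0,0,0,0.65],[0,0,0,0,0,0,0.65],[0,0,0,0,0,0,0.65],[0,0,0,0,0,0,0.65]]]'
python3 - <<'E'
from fit import *
w=optics.capture('wrist');print(readout.observe()['ee_pos'])
for z in (.111,.114,.117,.120): print(z,fit(w,.566,.016,z))
t=optics.capture('top')
R=[((.060,0),(.068,0)),((.068,0),),((.060,0),)]
for rad in R: print('t a',fit(t,.506,.356,.068,rad))
E
python3 plan.py .50 .20 .26 -6 5
```

```text
t: 10.65
ee_pos: [0.5036, 0.0233, 0.126]
tcp_rot: [[0.104, 0.995, 0.0], [0.995, -0.104, 0.0], [0.0, 0.0, -1.0]]
wrist_force: [0.2, 0.1, -0.2]
gripper_width: 0.351
grasp_force: 0.0
t: 11.28
ee_pos: [0.5044, 0.0236, 0.2691]
tcp_rot: [[0.104, 0.995, 0.005], [0.995, -0.104, 0.0], [0.001, 0.005, -1.0]]
wrist_force: [-0.4, 0.4, -0.2]
gripper_width: 0.354
grasp_force: 0.0
t: 11.9
ee_pos: [0.5035, 0.0233, 0.2656]
tcp_rot: [[0.104, 0.995, -0.001], [0.995, -0.104, 0.0], [-0.0, -0.001, -1.0]]
wrist_force: [0.5, -0.3, 0.6]
gripper_width: 0.348
grasp_force: 0.0
[0.50353225 0.02332723 0.26572693]
0.111 (array([0.56190125, 0.02204679]), np.float64(457.4302978515625))
0.114 (array([0.56746683, 0.01629044]), np.float64(515.5360107421875))
0.117 (array([0.56701912, 0.01695735]), np.float64(534.2384643554688))
0.12 (array([0.5666682 , 0.01764782]), np.float64(489.75634765625))
t a (array([0.50495321, 0.35296545]), np.float64(641.2095336914062))
t a (array([0.50454675, 0.3533041 ]), np.float64(306.8261413574219))
t a (array([0.5111646 , 0.36216645]), np.float64(367.5630187988281))
d [-0.0036  0.1766 -0.0058] w [-0.0004 -0.0001  0.0008]
[0.0351, -0.0044, 0.0012] [-0.0001, -0.0, 0.0002]
[0.0351, -0.0044, 0.0012] [-0.0001, -0.0, 0.0002]
[0.0351, -0.0044, 0.0012] [-0.0001, -0.0, 0.0002]
[0.0351, -0.0044, 0.0012] [-0.0001, -0.0, 0.0002]
[0.0351, -0.0044, 0.0012] [-0.0001, -0.0, 0.0002]
```

```bash
python3 -m creep '[[[0.03,0,0,0,0,0,0.6],[0.055,-0.015,0,0,0,0,0.6],[0.06,-0.02,0,0,0,0,0.6],[0.06,-0.02,0,0,0,0,0.6],[0.055,-0.015,0,0,0,0,0.6]]]'
python3 -m creep '[[[0,0,0,0,0,0,0.6],[0,0,0,0,0,0,0.6],[0,0,0,0,0,0,0.6],[0,0,0,0,0,0,0.6],[0,0,0,0,0,0,0.6]]]'
python3 - <<'E'
from fit import *
w=optics.capture('wrist');cv2.imwrite('pics/w5.png',w['color'][:,:,::-1])
R=[((.060,0),(.068,0)),((.068,0),),((.060,0),)]
for rad in R: print(fit(w,.509,.358,.068,rad))
x,y=fit(w,.509,.358,.068)[0]; print(proj(w,[x,y,.068]))
E
```

```text
t: 12.62
ee_pos: [0.4605, 0.2899, 0.2662]
tcp_rot: [[0.103, 0.995, 0.0], [0.995, -0.103, 0.0], [0.0, 0.0, -1.0]]
wrist_force: [0.9, -0.4, 1.0]
gripper_width: 0.396
grasp_force: 0.0
t: 13.25
ee_pos: [0.4617, 0.2868, 0.2661]
tcp_rot: [[0.105, 0.994, 0.0], [0.994, -0.105, -0.0], [-0.0, 0.0, -1.0]]
wrist_force: [0.1, 0.5, -0.2]
gripper_width: 0.4
grasp_force: 0.0
(array([0.50884215, 0.36008214]), np.float64(561.888916015625))
(array([0.5093414 , 0.36021994]), np.float64(164.83609008789062))
(array([0.50877306, 0.35990302]), np.float64(400.21392822265625))
[[318.21811377 123.5723593 ]]
```

```bash
python3 plan.py .4457 .3667 .0775 -6 1
```

```text
d [-0.0159  0.0796 -0.1886] w [ 0.0002  0.     -0.0005]
[0.0775, -0.0242, 0.1886] [0.0002, 0.0, -0.0005]
```

```bash
python3 -m creep '[[[0.03,-0.01,0.01,0,0,0,0.6],[0.03,-0.01,0.02,0,0,0,0.6],[0.0175,-0.004,0.04,0,0,0,0.6],[0,0,0.04,0,0,0,0.6],[0,0,0.01,0,0,0,0.6]]]'
python3 -m creep '[[[0,0,0.02,0,0,0,0.6],[0,0,0.025,0,0,0,0.6],[0,0,0.015,0,0,0,0.6],[0,0,0.0085,0,0,0,0.6],[0,0,0,0,0,0,0.6]]]'
python3 plan.py .4457 .3667 .0775 -6 1
```

```text
t: 13.92
ee_pos: [0.4444, 0.366, 0.1436]
tcp_rot: [[0.104, 0.995, -0.004], [0.995, -0.104, -0.004], [-0.004, -0.003, -1.0]]
wrist_force: [-1.6, -0.7, 0.5]
gripper_width: 0.403
grasp_force: 0.0
t: 14.55
ee_pos: [0.4457, 0.3673, 0.0777]
tcp_rot: [[0.104, 0.995, 0.0], [0.995, -0.104, 0.0], [0.0, 0.0, -1.0]]
wrist_force: [0.1, -0.5, 0.3]
gripper_width: 0.4
grasp_force: 0.0
d [ 0.     -0.0006 -0.0002] w [ 0.0001 -0.0001  0.0006]
[-0.0006, 0.0001, 0.0002] [0.0001, -0.0001, 0.0006]
```

```bash
python3 -m creep '[[[0,0,0,0,0,0,0.95],[0,0,0,0,0,0,0.95],[0,0,0,0,0,0,0.95],[0,0,0,0,0,0,0.95],[0,0,0,0,0,0,0.95]]]' 35
python3 -m creep '[[[0,0,-0.005,0,0,0,0.95],[0,0,-0.02,0,0,0,0.95],[0,0,-0.05,0,0,0,0.95],[0,0,-0.06,0,0,0,0.95],[0,0,-0.05,0,0,0,0.95]]]'
python3 -m creep '[[[0,0,-0.015,0,0,0,0.95],[0,0,0,0,0,0,0.95],[0,0,0,0,0,0,0.95],[0,0,0,0,0,0,0.95],[0,0,0,0,0,0,0.95]]]'
python3 - <<'E'
from fit import *
w=optics.capture('wrist');p=readout.observe()['ee_pos'];print(p)
for dz in(.007,.0095,.012):
  h=fit(w,p[0]+.0627,p[1]-.0065,p[2]-dz);print(h[1],h[0]-p[:2])
E
python3 plan.py .5042 .0237 .278 -6 10
```

```text
t: 15.18
ee_pos: [0.4456, 0.3672, 0.0778]
tcp_rot: [[0.104, 0.995, 0.0], [0.995, -0.104, 0.0], [0.0, 0.0, -1.0]]
wrist_force: [-0.2, -0.2, 1.1]
gripper_width: 0.08
grasp_force: 35.0
t: 15.8
ee_pos: [0.4451, 0.3673, 0.2645]
tcp_rot: [[0.103, 0.995, -0.0], [0.995, -0.103, 0.001], [0.001, -0.0, -1.0]]
wrist_force: [0.5, 1.1, -2.2]
gripper_width: 0.083
grasp_force: 35.0
t: 16.42
ee_pos: [0.4452, 0.367, 0.2763]
tcp_rot: [[0.104, 0.995, -0.002], [0.995, -0.104, -0.001], [-0.002, -0.002, -1.0]]
wrist_force: [0.3, -0.1, -1.9]
gripper_width: 0.086
grasp_force: 35.0
[0.44526615 0.36709199 0.27665571]
356.42449951171875 [ 0.06213591 -0.00658901]
444.9679870605469 [ 0.06244843 -0.0068329 ]
488.4281921386719 [ 0.06354814 -0.00694688]
d [ 0.0589 -0.3434  0.0013] w [-0.0013  0.0011  0.0009]
[-0.0335, 0.0094, -0.0001] [-0.0001, 0.0001, 0.0001]
[-0.0335, 0.0094, -0.0001] [-0.0001, 0.0001, 0.0001]
[-0.0335, 0.0094, -0.0001] [-0.0001, 0.0001, 0.0001]
[-0.0335, 0.0094, -0.0001] [-0.0001, 0.0001, 0.0001]
[-0.0335, 0.0094, -0.0001] [-0.0001, 0.0001, 0.0001]
[-0.0335, 0.0094, -0.0001] [-0.0001, 0.0001, 0.0001]
[-0.0335, 0.0094, -0.0001] [-0.0001, 0.0001, 0.0001]
[-0.0335, 0.0094, -0.0001] [-0.0001, 0.0001, 0.0001]
[-0.0335, 0.0094, -0.0001] [-0.0001, 0.0001, 0.0001]
[-0.0335, 0.0094, -0.0001] [-0.0001, 0.0001, 0.0001]
```

```bash
python3 -m creep '[[[-0.015,0.004,0,0,0,0,0.95],[-0.03,0.008,0,0,0,0,0.95],[-0.04,0.011,0,0,0,0,0.95],[-0.045,0.013,0,0,0,0,0.95],[-0.045,0.013,0,0,0,0,0.95]]]'
python3 -m creep '[[[-0.045,0.013,0,0,0,0,0.95],[-0.045,0.013,0,0,0,0,0.95],[-0.04,0.011,0,0,0,0,0.95],[-0.03,0.008,0,0,0,0,0.95],[0,0,0,0,0,0,0.95]]]'
python3 -m creep '[[[0,0,0,0,0,0,0.95],[0,0,0,0,0,0,0.95],[0,0,0,0,0,0,0.95],[0,0,0,0,0,0,0.95],[0,0,0,0,0,0,0.95]]]'
python3 plan.py .504 .0238 .1547 -6 1
```

```text
t: 17.1
ee_pos: [0.4763, 0.1853, 0.2777]
tcp_rot: [[0.105, 0.994, 0.001], [0.994, -0.105, -0.001], [-0.001, 0.001, -1.0]]
wrist_force: [0.2, -1.3, -1.6]
gripper_width: 0.082
grasp_force: 35.0
t: 17.73
ee_pos: [0.5041, 0.0195, 0.2773]
tcp_rot: [[0.112, 0.994, -0.001], [0.994, -0.112, -0.003], [-0.003, -0.0, -1.0]]
wrist_force: [0.7, 0.7, -1.7]
gripper_width: 0.081
grasp_force: 35.0
t: 18.35
ee_pos: [0.5042, 0.0246, 0.2775]
tcp_rot: [[0.103, 0.995, -0.0], [0.995, -0.103, 0.0], [0.0, -0.0, -1.0]]
wrist_force: [0.0, 0.0, -2.9]
gripper_width: 0.083
grasp_force: 35.0
d [-0.0002 -0.0008 -0.1228] w [-0.     -0.      0.0013]
[-0.0008, -0.0001, 0.1228] [-0.0, -0.0, 0.0013]
```

```bash
python3 -m creep '[[[-0.001,0,0.02,0,0,0,0.95],[0,0,0.03,0,0,0,0.95],[0,0,0.03,0,0,0,0.95],[0,0,0.025,0,0,0,0.95],[0,0,0.006,0,0,0,0.95]]]'
python3 -m creep '[[[0,0,0.005,0,0,0,0.95],[0,0,0.003,0,0,0,0.95],[0,0,0.001,0,0,0,0.95],[0,0,0,0,0,0,0.95],[0,0,0,0,0,0,0.95]]]'
```

```text
t: 18.98
ee_pos: [0.5032, 0.0232, 0.1652]
tcp_rot: [[0.104, 0.995, -0.003], [0.995, -0.104, -0.0], [-0.001, -0.003, -1.0]]
wrist_force: [0.7, 0.0, -1.6]
gripper_width: 0.083
grasp_force: 35.0
t: 19.6
ee_pos: [0.5043, 0.0233, 0.1579]
tcp_rot: [[0.104, 0.995, 0.001], [0.995, -0.104, 0.0], [0.0, 0.001, -1.0]]
wrist_force: [-0.3, 0.0, -2.3]
gripper_width: 0.08
grasp_force: 35.0
```

```bash
python3 -m creep '[[[0,0,0.001,0,0,0,0.95],[0,0,0.001,0,0,0,0.95],[0,0,0,0,0,0,0.95],[0,0,0,0,0,0,0.95],[0,0,0,0,0,0,0.95]]]'
python3 -m creep '[[[0,0,0.001,0,0,0,0.95],[0,0,0,0,0,0,0.95],[0,0,0,0,0,0,0.95],[0,0,0,0,0,0,0.95],[0,0,0,0,0,0,0.95]]]'
```

```text
t: 20.23
ee_pos: [0.5041, 0.0234, 0.1556]
tcp_rot: [[0.104, 0.995, 0.0], [0.995, -0.104, 0.0], [0.0, 0.0, -1.0]]
wrist_force: [-0.3, -0.6, -2.2]
gripper_width: 0.083
grasp_force: 35.0
t: 20.85
ee_pos: [0.504, 0.0234, 0.1548]
tcp_rot: [[0.104, 0.995, 0.0], [0.995, -0.104, -0.0], [-0.0, 0.0, -1.0]]
wrist_force: [-2.0, 0.8, 4.4]
gripper_width: 0.076
grasp_force: 35.0
```

Contact at the expected height (28 mm above the previous). Release, lift, and go look at the lever.

```bash
python3 -m creep '[[[0,0,0,0,0,0,0.85],[0,0,0,0,0,0,0.75],[0,0,0,0,0,0,0.7],[0,0,0,0,0,0,0.65],[0,0,0,0,0,0,0.65]]]'
python3 -m creep '[[[0,0,-0.01,0,0,0,0.65],[0,0,-0.03,0,0,0,0.65],[0,0,-0.04,0,0,0,0.65],[0,0,-0.04,0,0,0,0.65],[0,0,-0.02,0,0,0,0.65]]]'
python3 -m creep '[[[0,0,0,0,0,0,0.65],[0,0,0,0,0,0,0.65],[0,0,0,0,0,0,0.65],[0,0,0,0,0,0,0.65],[0,0,0,0,0,0,0.65]]]'
python3 - <<'E'
from fit import *
w=optics.capture('wrist');print(readout.observe()['ee_pos'])
for z in (.139,.142,.145,.148,.151): print(z,fit(w,.567,.017,z))
t=optics.capture('top')
cv2.imwrite('pics/t2.png',t['color'][:,:,::-1])
def cr(u,v):return 135+u/2.857,145+v/2.857
print(proj(t,[.5777,.217,.1]),fit(t,.5777,.217,.1,((.0125,0),)))
E
```

```text
t: 21.48
ee_pos: [0.5041, 0.0233, 0.1545]
tcp_rot: [[0.104, 0.995, 0.0], [0.995, -0.104, 0.0], [0.0, -0.0, -1.0]]
wrist_force: [-0.2, 0.3, -0.3]
gripper_width: 0.347
grasp_force: 0.0
t: 22.1
ee_pos: [0.5049, 0.0237, 0.2977]
tcp_rot: [[0.104, 0.995, 0.005], [0.995, -0.104, 0.0], [0.001, 0.005, -1.0]]
wrist_force: [-0.1, 0.1, 0.0]
gripper_width: 0.352
grasp_force: 0.0
t: 22.72
ee_pos: [0.5039, 0.0233, 0.2941]
tcp_rot: [[0.104, 0.995, -0.001], [0.995, -0.104, 0.0], [0.0, -0.001, -1.0]]
wrist_force: [-0.4, 0.5, -0.4]
gripper_width: 0.35
grasp_force: 0.0
[0.50401101 0.02335449 0.29421842]
0.139 (array([0.56887798, 0.01616157]), np.float64(476.7909851074219))
0.142 (array([0.56779483, 0.01619625]), np.float64(552.9110107421875))
0.145 (array([0.56745205, 0.01678307]), np.float64(578.990234375))
0.148 (array([0.56691221, 0.01722911]), np.float64(538.9437866210938))
0.151 (array([0.56641869, 0.01721295]), np.float64(442.01544189453125))
[[216.54941575 189.81062583]] (array([0.56832753, 0.20260879]), np.float64(411.8305358886719))
```

```bash
python3 -m creep '[[[0.02,0.002,0,0,0,0,0.6],[0.04,0.003,0,0,0,0,0.6],[0.04,0.004,0.01,0,0,0,0.6],[0.03,0.002,0.01,0,0,0,0.6],[0.01,0,0,0,0,0,0.6]]]'
python3 -m creep '[[[0,0,0,0,0,0,0.6],[0,0,0,0,0,0,0.6],[0,0,0,0,0,0,0.6],[0,0,0,0,0,0,0.6],[0,0,0,0,0,0,0.6]]]'
python3 - <<'E'
from fit import *
w=optics.capture('wrist');I=w['color'][:,:,::-1].copy()
np.savez('w6.npz',**w)
for p,col in((( .5777,.217,.1),(0,0,255)),((.5784,.1436,.06),(255,0,255))):
    cv2.drawMarker(I,tuple(int(v) for v in np.round(proj(w,p)[0])),col,cv2.MARKER_CROSS,8,1)
cv2.imwrite('pics/w6.png',cv2.resize(I,(800,600),interpolation=cv2.INTER_CUBIC))
E
```

```text
t: 23.45
ee_pos: [0.5289, 0.1634, 0.2738]
tcp_rot: [[0.1, 0.995, -0.002], [0.995, -0.1, 0.0], [0.0, -0.002, -1.0]]
wrist_force: [0.1, -0.1, -0.1]
gripper_width: 0.404
grasp_force: 0.0
t: 24.08
ee_pos: [0.5296, 0.1611, 0.2747]
tcp_rot: [[0.104, 0.995, 0.0], [0.995, -0.104, -0.0], [-0.0, 0.0, -1.0]]
wrist_force: [0.1, -0.3, 1.2]
gripper_width: 0.404
grasp_force: 0.0
```

View pics/w6.png

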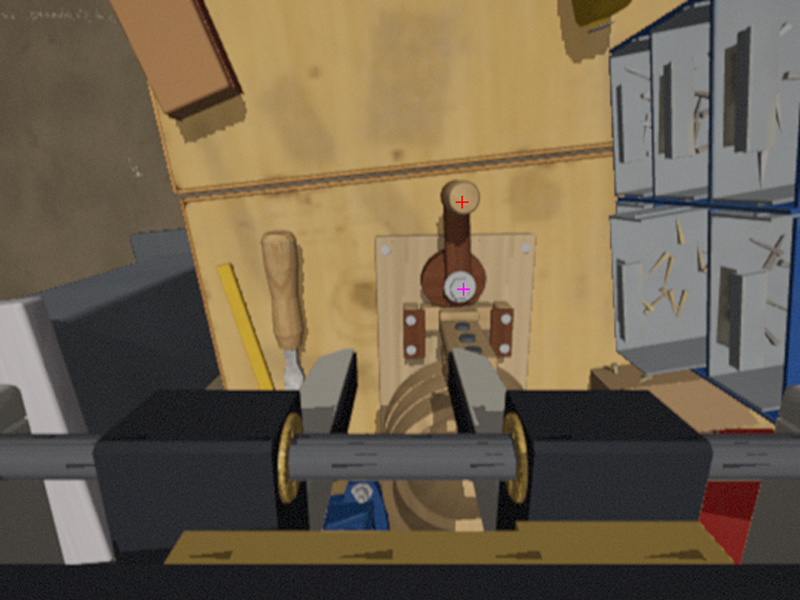

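```bash
python3 - <<'E'
from h import *
w=np.load('w6.npz'); k=1/1.42857
K=ray(w,460*k,197*k,.1);P=ray(w,460*k,286*k,.06);print(K,P,np.linalg.norm((K-P)[:2]))
for z in(.05,.1,.15,.2): print('drawer',z,ray(w,612*k,195*k,z))
E
```

```text
[0.57671976 0.22026997 0.1       ] [0.57673048 0.14615268 0.06      ] 0.07411729192408027
drawer 0.05 [0.70603017 0.20660405 0.05      ]
drawer 0.1 [0.68295086 0.21049649 0.1       ]
drawer 0.15 [0.65987155 0.21438894 0.15      ]
drawer 0.2 [0.63679224 0.21828138 0.2       ]
```

```bash
python3 -m creep '[[[0,0,0,0,0,0.18,1],[0,0,0,0,0,0.18,1],[0,0,0,0,0,0.18,1],[0,0,0,0,0,0.18,1],[0,0,0,0,0,0.18,1]]]' 20
python3 plan.py .607 .220 .20 -90 5
```

```text
t: 24.75
ee_pos: [0.5295, 0.1615, 0.2746]
tcp_rot: [[0.847, 0.532, 0.0], [0.532, -0.847, 0.0], [0.0, -0.0, -1.0]]
wrist_force: [1.0, -0.1, 0.1]
gripper_width: 0.007
grasp_force: 0.0
d [ 0.0775  0.0585 -0.0746] w [-1.000e-04 -1.000e-04  5.611e-01]
[0.0193, -0.0017, 0.0149] [-0.0, -0.0, 0.1122]
[0.019, -0.0038, 0.0149] [-0.0, -0.0, 0.1122]
[0.0185, -0.0059, 0.0149] [-0.0, -0.0, 0.1122]
[0.0177, -0.008, 0.0149] [-0.0, -0.0, 0.1122]
[0.0167, -0.0099, 0.0149] [-0.0, -0.0, 0.1122]
```

```bash
python3 -m creep '[[[0.019,-0.002,0.015,0,0,0.112,1],[0.019,-0.004,0.015,0,0,0.112,1],[0.019,-0.006,0.015,0,0,0.112,1],[0.018,-0.008,0.015,0,0,0.112,1],[0.016,-0.010,0.015,0,0,0.112,1]]]'
python3 -m creep '[[[0,0,0.02,0,0,0,1],[0,0,0.03,0,0,0,1],[0,0,0.03,0,0,0,1],[0,0,0.02,0,0,0,1],[0,0,0.01,0,0,0,1]]]'
python3 plan.py .607 .220 .09 -90 1
```

```text
t: 25.38
ee_pos: [0.6066, 0.2215, 0.1989]
tcp_rot: [[1.0, 0.003, -0.0], [0.003, -1.0, 0.0], [-0.0, -0.0, -1.0]]
wrist_force: [-0.7, 0.4, -1.1]
gripper_width: 0.006
grasp_force: 0.0
t: 26.0
ee_pos: [0.6055, 0.221, 0.0882]
tcp_rot: [[1.0, 0.007, -0.002], [0.007, -1.0, -0.001], [-0.002, 0.001, -1.0]]
wrist_force: [0.7, 0.7, 0.5]
gripper_width: 0.005
grasp_force: 0.0
d [ 0.0015 -0.001   0.0018] w [0.0006 0.002  0.0071]
[0.0015, 0.001, -0.0018] [0.0006, 0.002, 0.0071]
```

```bash
python3 -m creep '[[[-0.005,0,0,0,0,0,1],[-0.0035,0,0,0,0,0,1],[-0.008,-0.002,0,0,0,-0.105,1],[-0.008,-0.002,0,0,0,-0.105,1],[-0.008,-0.002,0,0,0,-0.105,1]]]'
python3 -m creep '[[[-0.008,-0.002,0,0,0,-0.105,1],[-0.008,-0.002,0,0,0,-0.105,1],[-0.008,-0.002,0,0,0,-0.105,1],[-0.008,-0.002,0,0,0,-0.105,1],[0,0,0,0,0,0,1]]]'
cat > rel.py <<'E'
from h import *
s=readout.observe();p=np.array(s['ee_pos']);R=np.array(s['tcp_rot']);r=R.T@(p-[.577,.146,p[2]])
print('tool-frame offset from pivot d,-rho',np.round(r[:2],4),'phi',np.degrees(np.arctan2(R[1,1],R[0,1]))+180,'Ftool',np.round(R.T@s['wrist_force'],1))
E
python3 rel.py
```

```text
t: 26.62
ee_pos: [0.5749, 0.2243, 0.0909]
tcp_rot: [[0.948, 0.319, 0.005], [0.319, -0.948, 0.001], [0.005, 0.001, -1.0]]
wrist_force: [3.4, 0.1, -2.0]
gripper_width: 0.007
grasp_force: 1.4
t: 27.25
ee_pos: [0.5424, 0.2169, 0.091]
tcp_rot: [[0.738, 0.675, 0.003], [0.675, -0.738, 0.001], [0.003, 0.001, -1.0]]
wrist_force: [1.7, 0.3, 0.6]
gripper_width: 0.008
grasp_force: 0.6
tool-frame offset from pivot d,-rho [ 0.0223 -0.0756] phi 132.422116052799 Ftool [ 1.5  0.9 -0.6]
```

```bash
python3 -m creep '[[[-0.008,-0.002,0,0,0,-0.105,1],[-0.008,-0.002,0,0,0,-0.105,1],[-0.008,-0.002,0,0,0,-0.105,1],[-0.008,-0.002,0,0,0,-0.105,1],[0,0,0,0,0,0,1]]]'
python3 rel.py
python3 -m creep '[[[-0.008,-0.002,0,0,0,-0.105,1],[-0.008,-0.002,0,0,0,-0.105,1],[-0.007,-0.002,0,0,0,-0.09,1],[0,0,0,0,0,0,1],[0,0,0,0,0,0,1]]]'
python3 rel.py
```

```text
t: 27.88
ee_pos: [0.5164, 0.1975, 0.0907]
tcp_rot: [[0.4, 0.916, 0.003], [0.916, -0.4, 0.002], [0.003, 0.002, -1.0]]
wrist_force: [1.6, 1.0, 2.3]
gripper_width: 0.007
grasp_force: 1.0
tool-frame offset from pivot d,-rho [ 0.023  -0.0762] phi 156.4124115012586 Ftool [ 1.5  1.1 -2.3]
t: 28.5
ee_pos: [0.5035, 0.1783, 0.0903]
tcp_rot: [[0.11, 0.994, 0.002], [0.994, -0.11, 0.002], [0.002, 0.002, -1.0]]
wrist_force: [1.5, 4.1, 2.9]
gripper_width: 0.01
grasp_force: 2.1
tool-frame offset from pivot d,-rho [ 0.024  -0.0767] phi 173.66577539397107 Ftool [ 4.3  1.1 -2.9]
```

```bash
for i in 1; do python3 -m creep '[[[-0.001,0,0,0,0,0,1],[-0.001,0,0,0,0,0,1],[0,0,0,0,0,0,1],[0,0,0,0,0,0,1],[0,0,0,0,0,0,1]]]'; python3 rel.py; done
python3 -m creep '[[[-0.001,0,0,0,0,0,1],[-0.001,0,0,0,0,0,1],[0,0,0,0,0,0,1],[0,0,0,0,0,0,1],[0,0,0,0,0,0,1]]]'; python3 rel.py
```

```text
t: 29.12
ee_pos: [0.5023, 0.1752, 0.0897]
tcp_rot: [[0.109, 0.994, 0.0], [0.994, -0.109, 0.001], [0.001, -0.0, -1.0]]
wrist_force: [1.2, 5.2, 4.9]
gripper_width: 0.003
grasp_force: 2.5
tool-frame offset from pivot d,-rho [ 0.0209 -0.0774] phi 173.75709715439018 Ftool [ 5.4  0.6 -4.9]
t: 29.75
ee_pos: [0.5018, 0.1732, 0.0896]
tcp_rot: [[0.109, 0.994, -0.001], [0.994, -0.109, 0.001], [0.001, -0.001, -1.0]]
wrist_force: [1.4, 3.7, 4.7]
gripper_width: 0.007
grasp_force: 2.5
tool-frame offset from pivot d,-rho [ 0.0189 -0.0777] phi 173.7619427020987 Ftool [ 3.8  1.  -4.7]
```

```bash
python3 -m creep '[[[-0.001,0,0,0,0,0,1],[-0.001,0,0,0,0,0,1],[0,0,0,0,0,0,1],[0,0,0,0,0,0,1],[0,0,0,0,0,0,1]]]'; python3 rel.py
python3 -m creep '[[[-0.001,0,0,0,0,0,1],[-0.001,0,0,0,0,0,1],[0,0,0,0,0,0,1],[0,0,0,0,0,0,1],[0,0,0,0,0,0,1]]]'; python3 rel.py
```

```text
t: 30.38
ee_pos: [0.5016, 0.1724, 0.0896]
tcp_rot: [[0.108, 0.994, -0.0], [0.994, -0.108, 0.003], [0.003, -0.0, -1.0]]
wrist_force: [0.1, 6.6, 4.0]
gripper_width: 0.004
grasp_force: 3.4
tool-frame offset from pivot d,-rho [ 0.0181 -0.0778] phi 173.80709342569446 Ftool [ 6.6 -0.7 -4. ]
t: 31.0
ee_pos: [0.5016, 0.1723, 0.0897]
tcp_rot: [[0.107, 0.994, 0.001], [0.994, -0.107, 0.006], [0.006, 0.0, -1.0]]
wrist_force: [0.9, 10.1, 2.0]
gripper_width: 0.002
grasp_force: 4.7
tool-frame offset from pivot d,-rho [ 0.0181 -0.0778] phi 173.8802785157526 Ftool [10.2 -0.2 -1.9]
```

```bash
python3 -m creep '[[[-0.001,0,0,0,0,0,1],[-0.001,0,0,0,0,0,1],[0,0,0,0,0,0,1],[0,0,0,0,0,0,1],[0,0,0,0,0,0,1]]]'; python3 rel.py
python3 -m creep '[[[0.01,0,0,0,0,0,1],[0.01,0,0,0,0,0,1],[0.005,0,-0.01,0,0,0,1],[0,0,-0.04,0,0,0,1],[0,0,-0.05,0,0,0,1]]]'
python3 -m creep '[[[0,0,-0.05,0,0,0,1],[0,0,-0.04,0,0,0,1],[-0.03,0,0,0,0,0,1],[-0.03,0,0,0,0,0,1],[0,0,0,0,0,0,1]]]'
python3 -m creep '[[[0,0,0,0,0,0,1],[0,0,0,0,0,0,1],[0,0,0,0,0,0,1],[0,0,0,0,0,0,1],[0,0,0,0,0,0,1]]]'
python3 - <<'E'
from fit import *
w=optics.capture('wrist'); p=readout.observe()['ee_pos'];print(p)
for z in(.140,.145,.150): print('top lid',z,fit(w,.567,.012,z))
for nm,pt in(('open',(.577,.220,.1)),('closed',(.577-.0746,.146+.0078,.1))):
    print(nm,proj(w,pt),fit(w,pt[0],pt[1],.1,((.0125,0),)))
t=optics.capture('top')
for nm,pt in(('open',(.577,.217,.1)),('closed',(.577-.0746,.146+.0078,.1))):
    a=np.round(proj(t,pt)[0]).astype(int); a0=cv2.imread('pics/top0.png')[:,:,::-1]
    print(nm,a,a0[a[1],a[0]],t['color'][a[1],a[0]])
E
```

```text
t: 31.62
ee_pos: [0.5016, 0.1722, 0.0898]
tcp_rot: [[0.105, 0.994, 0.002], [0.994, -0.105, 0.009], [0.009, 0.001, -1.0]]
wrist_force: [1.3, 12.7, -0.3]
gripper_width: 0.007
grasp_force: 6.0
tool-frame offset from pivot d,-rho [ 0.0181 -0.0778] phi 173.95004468717016 Ftool [12.7 -0.   0.5]
t: 32.25
ee_pos: [0.5034, 0.1902, 0.19]
tcp_rot: [[0.109, 0.994, -0.004], [0.994, -0.109, -0.003], [-0.003, -0.003, -1.0]]
wrist_force: [0.7, 0.1, 0.1]
gripper_width: 0.008
grasp_force: 0.0
t: 32.88
ee_pos: [0.4975, 0.1284, 0.2796]
tcp_rot: [[0.115, 0.993, -0.001], [0.993, -0.115, -0.003], [-0.003, -0.001, -1.0]]
wrist_force: [0.4, 0.4, -0.0]
gripper_width: 0.003
grasp_force: 0.0
t: 33.5
ee_pos: [0.4977, 0.1321, 0.2795]
tcp_rot: [[0.108, 0.994, -0.0], [0.994, -0.108, 0.0], [0.0, -0.0, -1.0]]
wrist_force: [0.2, -0.5, -0.1]
gripper_width: 0.01
grasp_force: 0.0
[0.49774096 0.13204351 0.27949341]
top lid 0.14 (array([0.56848643, 0.00900262]), np.float64(310.5382995605469))
top lid 0.145 (array([0.56707201, 0.01111794]), np.float64(316.3533935546875))
top lid 0.15 (array([0.56585557, 0.01347192]), np.float64(325.81072998046875))
open [[351.46883568 104.3923784 ]] (array([0.59406549, 0.22465163]), np.float64(158.08419799804688))
closed [[283.72343861 178.4343774 ]] (array([0.50087599, 0.15425378]), np.float64(295.6756591796875))
open [217 190] [197 151  84] [126  61  45]
closed [239 218] [196 157 101] [123  57  43]
```

```bash
python3 -m creep '[[[-0.03,0.015,-0.005,0,0,0,1],[-0.05,0.002,-0.005,0,0,0,1],[-0.03,0,-0.004,0,0,0,1],[0,0,0,0,0,0,0.65],[0,0,0,0,0,0,0.65]]]'
python3 -m creep '[[[0,0,0,0,0,0,0.65],[0,0,0,0,0,0,0.65],[0,0,0,0,0,0,0.65],[0,0,0,0,0,0,0.65],[0,0,0,0,0,0,0.65]]]'
python3 - <<'E'
from fit import *
w=optics.capture('wrist')
for z in(.139,.142,.145,.148,.151): print('top lid',z,fit(w,.567,.012,z))
s=optics.capture('side'); print('side',[fit(s,.566,.010,z) for z in(.142,.145,.148)])
E
```

```text
t: 34.22
ee_pos: [0.5027, 0.0221, 0.2937]
tcp_rot: [[0.107, 0.994, 0.0], [0.994, -0.107, 0.001], [0.001, 0.0, -1.0]]
wrist_force: [0.1, 0.7, -0.6]
gripper_width: 0.17
grasp_force: 0.0
t: 34.85
ee_pos: [0.5027, 0.0208, 0.2935]
tcp_rot: [[0.109, 0.994, -0.0], [0.994, -0.109, 0.0], [0.0, -0.0, -1.0]]
wrist_force: [0.2, -0.0, 0.0]
gripper_width: 0.348
grasp_force: 0.0
top lid 0.139 (array([0.56186789, 0.0164669 ]), np.float64(469.2901916503906))
top lid 0.142 (array([0.56745468, 0.0106332 ]), np.float64(547.696533203125))
top lid 0.145 (array([0.56700596, 0.01113061]), np.float64(570.363037109375))
top lid 0.148 (array([0.56651032, 0.01166511]), np.float64(528.5526123046875))
top lid 0.151 (array([0.56604096, 0.01165884]), np.float64(440.3253173828125))
side [(array([0.5590083 , 0.00509588]), np.float64(558.358642578125)), (array([0.55858843, 0.00930973]), np.float64(559.5820922851562)), (array([0.55855704, 0.0132052 ]), np.float64(560.1029052734375))]
```

```bash
python3 -c "from plant import arm; print(arm.sign_off())"
```

```text
the job is handed in; nothing more can be done
None
```

Job handed in at about 35 s: both lids were set down crown down in the cradle lid, the top rim measures about 145 mm as it should when fully seated, and the cam lever is against its stop with the stack pushed over to the posts; the tools were not touched.

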